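# Dock a temperature logger under its spring flap

## Task

Load the temperature logger into its readout dock: with one fingertip press down the ledge of the spring flap so that the flap swings up, and while you hold it open push the logger along the deck with the other fingertip, under the flap, until it is fully home against the reader. Then take the hand away so that the flap snaps shut and its lip drops behind the logger's body. Do not grip or lift the logger, and leave the flask, the tape roll and the mug where they stand.

Things in the scene. Friction and masses are not known exactly. Their poses are not given: they have to be found in the camera images.
- dock: Flat grey readout dock, fixed. Origin on the table under the mouth of its pocket; x = push direction, y left of it, z up. In its frame, mm: deck slab top z 12, x -155 to 60, y -36 to 52; guide rails 8 high along it at y +-27 to +-31. Left, at y 42, z 34, runs the flap's 9 mm hinge tube (x -155 to 58) on posts; beyond it the ledge. Right of the tube, over x 0 to 58, lies the flap's cover plate.
- stop (a point): Point on the front face of the dock's reader housing (dock x 60, y 0, z 22 mm; housing top z 42): the stop that the logger's nose must meet.
- flap (a joint): Angle of the aluminium rocker flap on its hinge tube: 0 shut, 0.75 rad end of travel. Pressing the ledge down, left of the tube, raises the cover plate and lip, right of it. A spring shuts it: 2 to 3 N at the ledge start it, 4 to 7 N hold it at 0.5 rad. From 0.35 rad up the logger passes freely below.
- ledge (a point): Middle of the top of the flap's ledge, a ribbed strip 213 long along the dock's x (dock x -155 to 58), flat from 11 mm right to 13 mm left of this point; shut, dock y 73, z 38 mm. A fingertip presses it anywhere along its length and can slide along while pressing. Fingertip pressed on its middle line to dock z 25: flap at 0.5 to 0.6 rad.
- lip_mid (a point): Middle of the lower edge of the flap's lip, moving with the flap. Shut: dock x 1.5, y -9, z 21 mm; the lip (26 wide, 3 thick) hangs from the front edge of the cover plate (plate dock y -22 to 40, underside z 37) and bars the logger's nose block. At 0.6 rad the plate's free edge stands near z 75 at x 0 to 58: a finger from above stays at x below 0, which is enough.
- logger: White temperature logger, 80 (x) x 44 x 20 mm high, about 140 g, loose on the deck between the rails before the flap. Origin: centre of its underside; x to its nose. Nose block (20 high) x -10 to 40, low neck (7 high) x -33 to -10, end wall (20 high) x -40 to -32: push its rear face. Home: origin at dock x 20, rear face at dock x -20, still outside the flap, whose lip then drops into the neck.
- flask: Bystander: upright steel flask, 68 across, 210 high; origin at the centre of its underside.
- tape_roll: Bystander: roll of packing tape lying flat, 90 across, 48 high; origin at the centre of its underside.
- mug: Bystander: white mug, about 80 across, 90 high, its handle to one side; origin at the centre of its underside.
Mind the look-alikes: they are no part of the job. What is meant by the logger is not brown, green or red, and is the larger of those in its own colour.

How it is judged:
By the outcome, as a careful person would: the job done as asked, in the order asked, and still so for the second after the job is handed in, with the robot touching nothing.
It also fails if it takes over 37 s, if anything falls off the work surface, if the arm or the gripper's body presses on something with over 40 N, if the wrist force passes 120 N, or if a joint passes its speed limit or range.

## Robot

A 7-joint arm with a two-finger parallel gripper is mounted at the origin on the work surface. World frame = base frame: x ahead of the robot, y to its left, z up, the work surface at z = 0. Lengths are in m, angles in degrees, forces in N, time in s.
With the tool pointing down it reaches from about 0.4 to 0.925 m from the base axis. Payload 4.1 kg.
Tool frame: the origin (TCP) lies on the centre line of the jaws, within the pads' length; the fingertips stand 19 mm ahead of it and the grasp point (between the pads) is the TCP (nose_length is the distance from the TCP to the fingertips, in m); z points along the fingers, y is the direction in which the jaws open and shut (so a half turn about z gives the same grasp; the last joint's range is limited). The gripper opens to 85 mm and grips with 20 to 120 N. Pads are 22 mm wide; open, the fingers measure 114 mm over their backs; the gripper's body (76 mm by 85 mm) begins 54 mm behind the grasp point. The pads swing forward as they close: fully open they stand 13 mm farther back than shut.
Start: joints at [-82.563, 22.827, 2.584, 88.041, -1.071, 69.15, -2.905], TCP at [0.147, 0.633, 0.25] pointing down, gripper open.
Joint ranges: [-161.44, 161.44], [-28.35, 127.94], [-78.24, 83.42], [0, 140.83], [-78.03, 258.03], [13.02, 114.36], [-168.23, 168.23]. Speed limits (degrees/s): [147.25, 147.25, 180, 180, 180, 180, 180].

## Interface

Orientations are given as [roll, pitch, yaw] about the fixed x, y, z axes, in that order (R = Rz(yaw) Ry(pitch) Rx(roll)).
In Python, from station import goto, movel, move_j, gripper_to, sleep, solve_ik, snapshot, camera_info, IKError, sign_off, current_time, current_joint_pos, current_dq, current_tau, current_eef_pos, current_orientation, current_ft_force, current_wrist_torque, current_opening, nose_length gives the robot as it stands. Calls block until the motion is done:
- goto(position, orientation): joint-space move of the TCP to a pose.
- movel(position, feed=0.15, orientation=None, contact_N=None): straight line of the TCP; orientation=None keeps the orientation; feed is the mean speed in m/s. With contact_N (N) it stops when the force on the tool has changed by that much, and returns True; else False.
- move_j(angles): joint-space move.
- gripper_to(opening): opening from 0.0 (shut) to 1.0 (fully open); the grip force is fixed at half the most; returns when the fingers have stopped.
- sleep(seconds).
- solve_ik(position, orientation): joint angles nearest the present ones, or None.
- snapshot(name): name is "side" or "top"; returns the picture (400x640x3 uint8, red, green, blue); there is no depth.
- camera_info(name): a dict with "vfov" (degrees; the focal length in pixels is half the picture's height over the tangent of half this angle, whatever the lens; pixels are square), "cx", "cy" (the principal point, pixels), "k1" (the pictures are not rectified: a ray, as slopes to the right and down, at radius r is drawn at 1 + k1 r^2 times it, then the intrinsics apply), "rvec" (rotation vector, rad) and "tvec" (3), from world to camera coordinates, as OpenCV has them. Camera axes: x right, y down, z forward; pixel columns grow to the right and rows downward; lengths in m; the calibration is good to about 2 mm. A picture is of the moment at which its call begins. camera_info takes no time and is no camera call.
A pose or a line that the arm cannot do raises IKError and nothing moves.
- sign_off(): hands the job in, once; it reports no verdict.
Readings, each from a call of its own:
- current_time(): time.
- current_joint_pos(): joint angles.
- current_dq(): joint speeds.
- current_tau(): joint torques, N m.
- current_eef_pos(): TCP position.
- current_orientation(): TCP orientation.
- current_ft_force(): force on the tool from outside, world axes, zero at the start.
- current_wrist_torque(): the same for the moment, N m.
- current_opening(): opening from 0.0 (shut) to 1.0 (fully open).
Only numpy, scipy, OpenCV 4.12 (cv2) and the standard library are available. Lean on these libraries where they do the work, as an engineer would, in place of code of your own. Each camera call takes 0.05 s, during which the arm holds its last target.

## Working session

There is one attempt and no reset: what is moved stays moved. The work goes in short steps, each a Python script; the robot and the scene stay as the last script left them, time stands still between calls to the robot, and variables do not carry over. Pictures are saved under pics/ and viewed, and the job is handed in when it is done.

```bash
mkdir -p pics; ls
python3 - <<'E'
from station import *
import cv2
for n in("side","top"):
    im=snapshot(n); cv2.imwrite(f"pics/{n}0.png",im[:,:,::-1]); print(n,camera_info(n))
print(current_time(),current_opening(),nose_length() if callable(nose_length) else nose_length,current_orientation(),current_eef_pos())
E
```

```text
pics
side {'vfov': 48.967996381921246, 'cx': 320.0576807283936, 'cy': 196.96334756097255, 'k1': -0.1069260694500238, 'rvec': array([ 0.58611367, -2.5526952 ,  1.29071036]), 'tvec': array([0.50865226, 0.18627945, 0.70535328])}
top {'vfov': 56.790362670292225, 'cx': 319.8763618001239, 'cy': 195.52050362555676, 'k1': 0.02541831032585324, 'rvec': array([ 2.10547046, -2.13545467,  0.17167646]), 'tvec': array([0.02677712, 0.57222327, 0.84743923])}
0.1 0.9964839437675254 0.019 [-1.79901357e+02  7.08449855e-03  1.66900029e+02] [0.14725066 0.63256228 0.24937196]
```

View pics/side0.png

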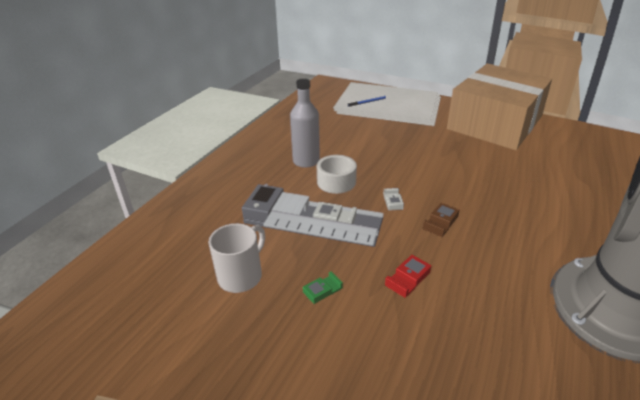

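View pics/top0.png

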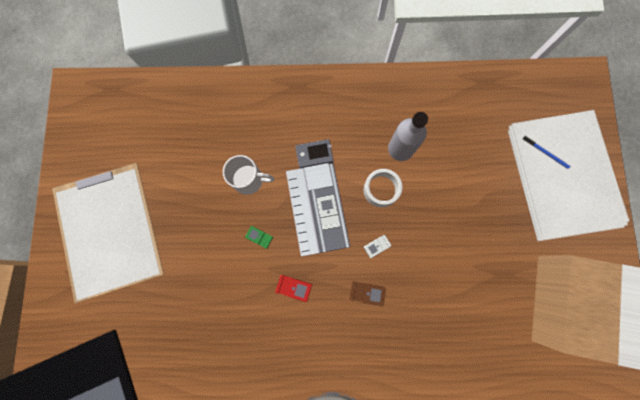

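```bash
cat > h.py <<'E'
from station import *
import numpy as np, cv2
def cam(n):
    c=camera_info(n); f=200/np.tan(np.radians(c['vfov']/2)); R=cv2.Rodrigues(np.array(c['rvec']))[0]
    return c,f,R,np.array(c['tvec'])
def ray(n,u,v):
    c,f,R,t=cam(n)
    d=cv2.undistortPoints(np.array([[[u,v]]],float),np.array([[f,0,c['cx']],[0,f,c['cy']],[0,0,1]]),np.array([c['k1'],0,0,0,0]))[0,0]
    return -R.T@t, R.T@np.array([d[0],d[1],1])
def onz(n,u,v,z):
    o,d=ray(n,u,v); return o+d*(z-o[2])/d[2]
def proj(n,P):
    c,f,R,t=cam(n)
    return cv2.projectPoints(np.array(P,float).reshape(-1,3),R,t,np.array([[f,0,c['cx']],[0,f,c['cy']],[0,0,1]]),np.array([c['k1'],0,0,0,0.]))[0][:,0]
E
python3 - <<'E'
import cv2
a=cv2.imread("pics/top0.png")[130:265,260:410]; cv2.imwrite("pics/c1.png",cv2.resize(a,None,fx=4.4,fy=4.4,interpolation=cv2.INTER_CUBIC))
a=cv2.imread("pics/side0.png")[170:255,230:420]; cv2.imwrite("pics/c2.png",cv2.resize(a,None,fx=4.2,fy=4.2,interpolation=cv2.INTER_CUBIC))
E
```

```text
(no output)
```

View pics/c1.png

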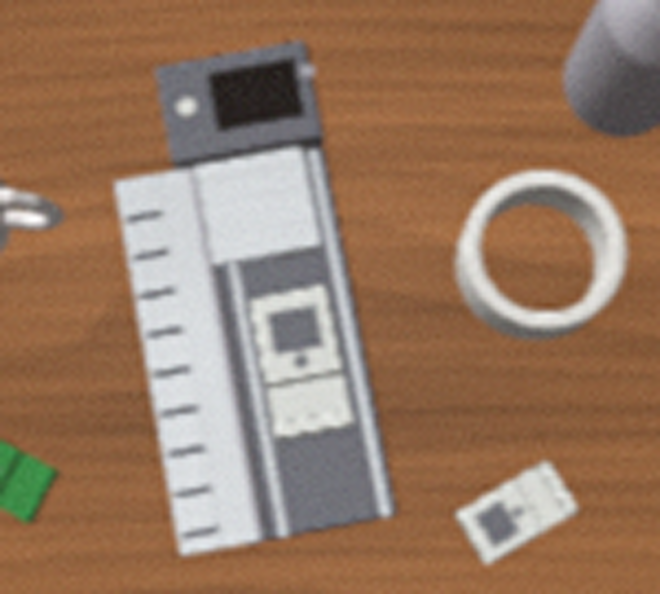

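View pics/c2.png

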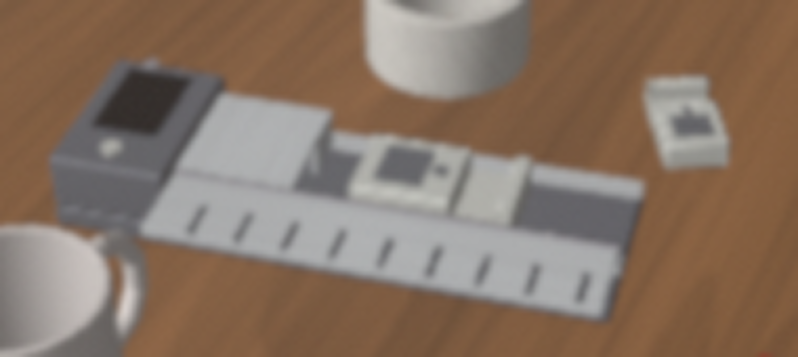

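```bash
cat >> h.py <<'E'
def fit():
    T=lambda U,V:((U+.5)/4.4-.5+260,(V+.5)/4.4-.5+130)
    S=lambda U,V:((U+.5)/4.2-.5+230,(V+.5)/4.2-.5+170)
    L=[("top",T(115,182),(.058,.086,.038)),("top",T(181,555),(-.155,.086,.038)),
     ("top",T(212,263),(0,.040,.039)),("top",T(325,245),(0,-.022,.039)),("top",T(393,515),(-.155,-.031,.020)),
     ("side",S(142,232),(.058,.086,.038)),("side",S(605,318),(-.155,.086,.038)),("side",S(331,110),(0,-.022,.039)),("side",S(643,181),(-.155,-.031,.020))]
    D=np.array([l[2] for l in L]); W=np.array([onz(l[0],*l[1],l[2][2]) for l in L])
    d=D[:,0]+1j*D[:,1]; w=W[:,0]+1j*W[:,1]
    s=np.vdot(d-d.mean(),w-w.mean()); r=s/abs(s); o=w.mean()-r*d.mean()
    return o,r,L,(w-o)/r-d,abs(s)/np.vdot(d-d.mean(),d-d.mean()).real
E
python3 - <<'E'
from h import *
o,r,L,e,sc=fit()
print("origin",o,"yaw",np.degrees(np.angle(r)),"scale",sc)
for l,x in zip(L,e): print(l[0],l[2],np.round(x*1000,1))
T=lambda U,V:((U+.5)/4.4-.5+260,(V+.5)/4.4-.5+130)
for n,p,z in(("nose L",T(250,300),.032),("nose R",T(327,287),.032),("rear L",T(276,437),.032),("rear R",T(354,424),.032)):
    P=onz("top",*p,z); print(n,np.round(((P[0]+1j*P[1])-o)/r*1000,1))
for n,p in(("nose",(458,515)),("r",(578,508)),("n2",(550,462)),("n3",(487,563))): print(n,onz("top",*T(*p),.015))
E
```

```text
origin (0.5958951849478202+0.009034704857155119j) yaw 10.111083573174772 scale 1.007586122736038
top (0.058, 0.086, 0.038) (0.6-0.6j)
top (-0.155, 0.086, 0.038) (0.8-0.1j)
top (0, 0.04, 0.039) (1.8-0.2j)
top (0, -0.022, 0.039) (-0.3-2.5j)
top (-0.155, -0.031, 0.02) (0.7-1.9j)
side (0.058, 0.086, 0.038) (-1.7+2.3j)
side (-0.155, 0.086, 0.038) (-3+4.1j)
side (0, -0.022, 0.039) (0.8-1.2j)
side (-0.155, -0.031, 0.02) (0.1-0j)
nose L (-21.8+22.7j)
nose R (-22.8-21.3j)
rear L (-100.4+23j)
rear R (-101.5-20.9j)
nose [ 0.44955313 -0.08699078  0.015     ]
r [ 0.45260978 -0.15396139  0.015     ]
n2 [ 0.4784028  -0.13953152  0.015     ]
n3 [ 0.4229334  -0.10216086  0.015     ]
```

```bash
cat >> h.py <<'E'
O,Rr=fit()[:2]; YAW=np.degrees(np.angle(Rr))
def W(x,y,z):
    w=O+Rr*(x+1j*y); return [w.real,w.imag,z]
def D():
    p=current_eef_pos(); d=((p[0]+1j*p[1])-O)/Rr; return np.round([d.real*1e3,d.imag*1e3,p[2]*1e3],1)
E
python3 - <<'E'
from h import *
print("mug/flask/tape", [np.round(onz("top",*p,z),3) for p,z in(((241,174),.09),((402,155),0),((383,187),.048))])
for y in(YAW,YAW+180-360):
  for x in(-.13,-.03): print(y,np.round(solve_ik(W(x,.036,.044),[180,0,y]),0))
E
```

```text
mug/flask/tape [array([0.62 , 0.203, 0.09 ]), array([ 0.686, -0.196,  0.   ]), array([ 0.592, -0.136,  0.048])]
10.111083573174772 [-54.  34.  58. 125. -43.  44. -47.]
10.111083573174772 [-39.  35.  41. 112. -32.  45. -61.]
-169.88891642682523 [-36.  24.  33. 125. -21.  37. 112.]
-169.88891642682523 [-30.  31.  28. 111. -21.  43. 110.]
```

Run:
```python
from h import *
gripper_to(0.68); print(current_opening())
goto(W(-.128,.036,.20),[180,0,YAW-180]); print(current_time(),D(),current_orientation())
movel(W(-.128,.036,.085),feed=.15); print(current_time(),D(),current_ft_force())
for n in("side","top"): cv2.imwrite(f"pics/{n}1.png",cv2.resize(snapshot(n)[130:290,210:430,::-1],None,fx=3.5,fy=3.5,interpolation=cv2.INTER_CUBIC))
```

```text
0.6789099128005853
2.9417 [-127.6   36.8  200.1] [ 1.79996501e+02  1.69402423e-02 -1.69799816e+02]
3.8583 [-127.3   35.9   85.6] [-0.15722629  1.05289805  0.3948154 ]
```

View pics/side1.png

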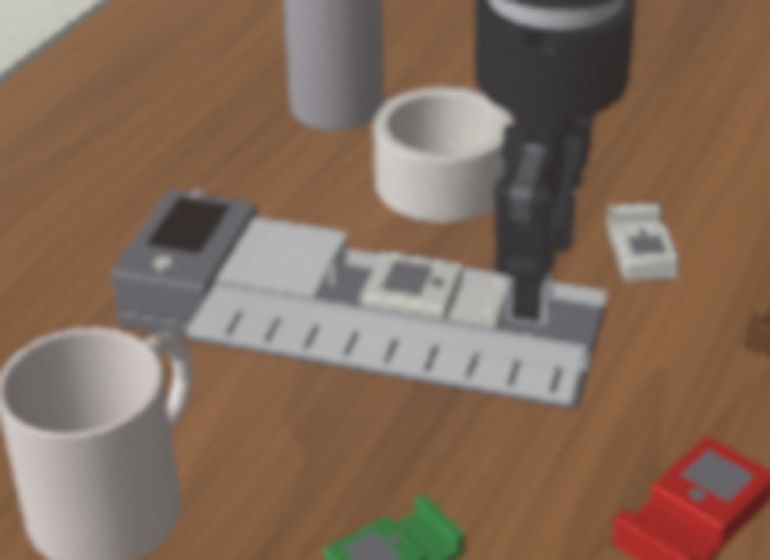

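View pics/top1.png

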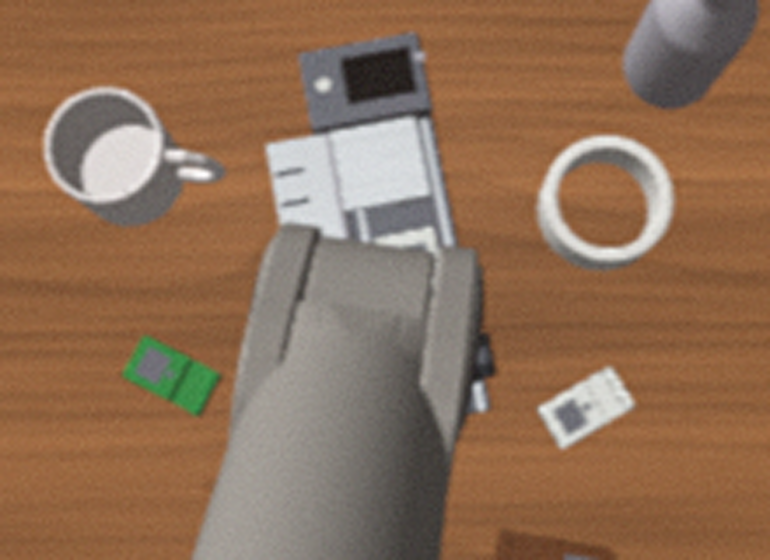

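Side view: near fingertip is at about pixel (361,221), above the ledge and just behind the logger, which is still where it was; the bystanders are clear. I'll check the tip height, then touch the ledge.

Run:
```python
from h import *
for z in(.05,.06,.066,.075): print(z,proj("side",[W(-.127,.072,z),W(-.127,.0,z)]).round(1).tolist())
f0=np.array(current_ft_force())
c=movel(W(-.128,.036,.050),feed=.02,contact_N=2.0); print(c,current_time(),D(),np.array(current_ft_force())-f0)
cv2.imwrite("pics/side2.png",cv2.resize(snapshot("side")[130:290,210:430,::-1],None,fx=3.5,fy=3.5,interpolation=cv2.INTER_CUBIC))
```

```text
0.05 [[359.2, 231.0], [367.0, 207.9]]
0.06 [[359.4, 226.8], [367.2, 203.8]]
0.066 [[359.5, 224.3], [367.4, 201.3]]
0.075 [[359.7, 220.4], [367.6, 197.6]]
True 5.4583 [-128.1   36.1   51.7] [-0.70187664 -0.83782776  1.56064758]
```

View pics/side2.png

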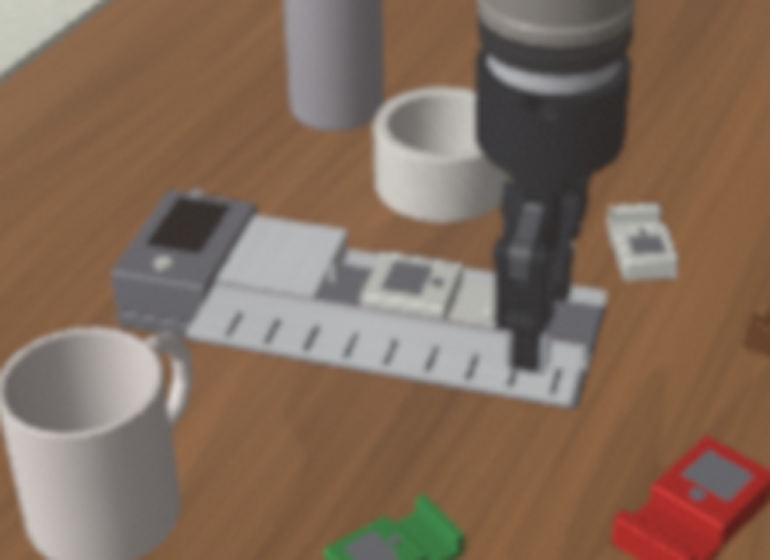

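Contact came at TCP z 51.7 with the tip pixel at about (360,234), which is the ledge. So the tips are about 14 mm ahead at this opening. Next I press to tip z of about 24.

Run:
```python
from h import *
f0=np.array(current_ft_force())
movel(W(-.128,.036,.038),feed=.03); print(current_time(),D(),np.array(current_ft_force())-f0,current_ft_force())
cv2.imwrite("pics/side3.png",cv2.resize(snapshot("side")[130:290,210:430,::-1],None,fx=3.5,fy=3.5,interpolation=cv2.INTER_CUBIC))
```

```text
6.1083 [-127.9   35.8   37.9] [-1.56554177  0.53646688  4.16063661] [-0.28566552  0.26637949  6.26439398]
```

View pics/side3.png

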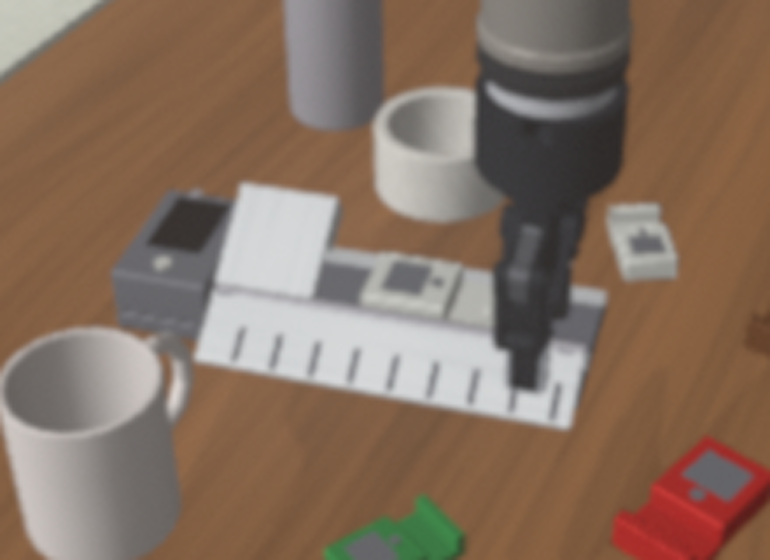

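The flap is open (plate free edge at about crop pixel (290,190)), with about 6 N holding it. Pushing now.

Run:
```python
from h import *
print(movel(W(-.048,.036,.038),feed=.04,contact_N=12),current_time(),D(),current_ft_force())
cv2.imwrite("pics/side4.png",cv2.resize(snapshot("side")[130:290,210:430,::-1],None,fx=3.5,fy=3.5,interpolation=cv2.INTER_CUBIC))
```

```text
False 8.3083 [-49.1  36.7  37.4] [-5.20891525  2.71864203  4.17735609]
```

View pics/side4.png

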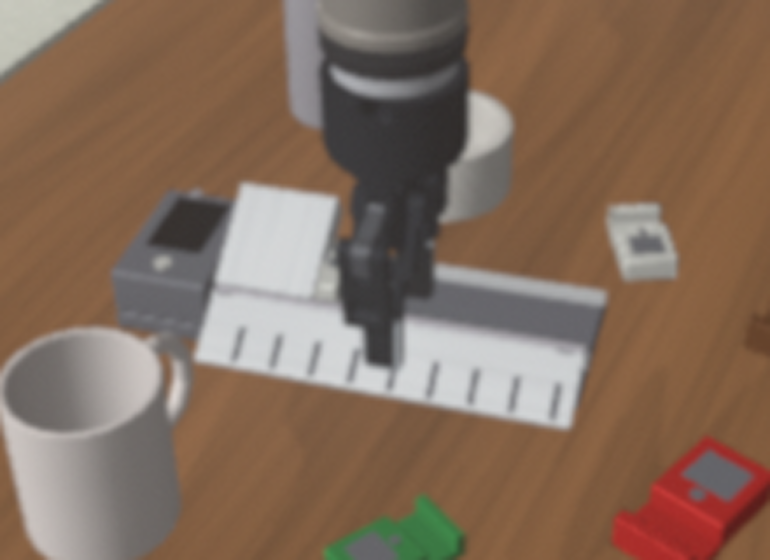

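The logger is moving ahead of the finger and under the raised flap. Continuing to the stop with contact sensing.

Run:
```python
from h import *
print(movel(W(-.020,.036,.038),feed=.025,contact_N=8),current_time(),D(),current_ft_force())
sleep(.2); print(D(),current_ft_force())
cv2.imwrite("pics/side5.png",cv2.resize(snapshot("side")[130:290,210:430,::-1],None,fx=3.5,fy=3.5,interpolation=cv2.INTER_CUBIC))
```

```text
True 9.1333 [-31.6  36.8  37.2] [-1.97523804 -0.48365449  4.77425183]
[-31.7  36.9  37.3] [0.75851891 0.22323571 3.83543684]
```

View pics/side5.png

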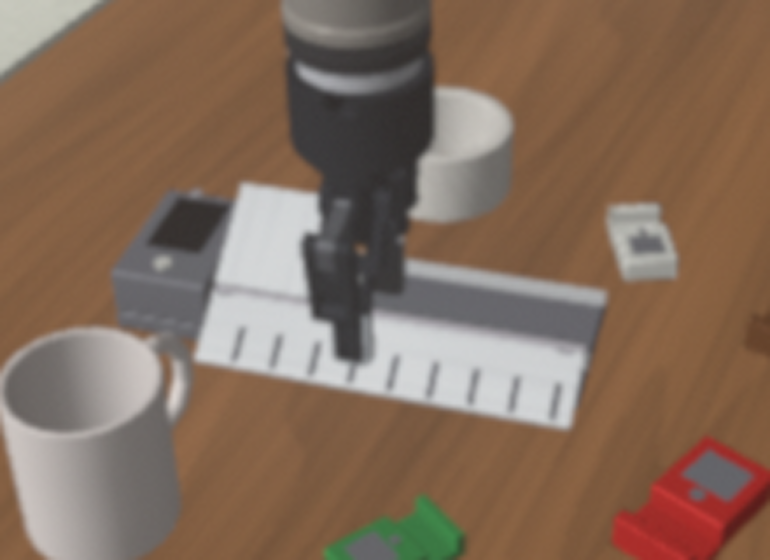

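Contact came at TCP x -31.6, and the expected value was about -31. One firmer seating push, then straight up.

Run:
```python
from h import *
print(movel(W(-.024,.036,.038),feed=.012,contact_N=14),current_time(),D(),current_ft_force())
print(movel(W(-.026,.036,.038),feed=.012,contact_N=14),D(),current_ft_force())
```

```text
True 10.0333 [-31.6  36.9  37. ] [-1.12619171 -0.21174457  4.4040685 ]
False [-31.3  36.9  37. ] [-10.04853128   0.99747662  10.48505015]
```

Run:
```python
from h import *
movel(W(-.036,.036,.038),feed=.03); print(D())
movel(W(-.038,.036,.12),feed=.12)
movel(W(-.10,.036,.25),feed=.2); 
goto([.35,.35,.30],[180,0,YAW-180]); print(current_time(),D())
for n in("side","top"):
    im=snapshot(n); cv2.imwrite(f"pics/{n}6.png",cv2.resize(im[130:260,240:420,::-1],None,fx=4.4,fy=4.4,interpolation=cv2.INTER_CUBIC))
```

```text
[-34.5  37.   38.5]
14.1583 [-181.4  377.3  299.6]
```

View pics/side6.png

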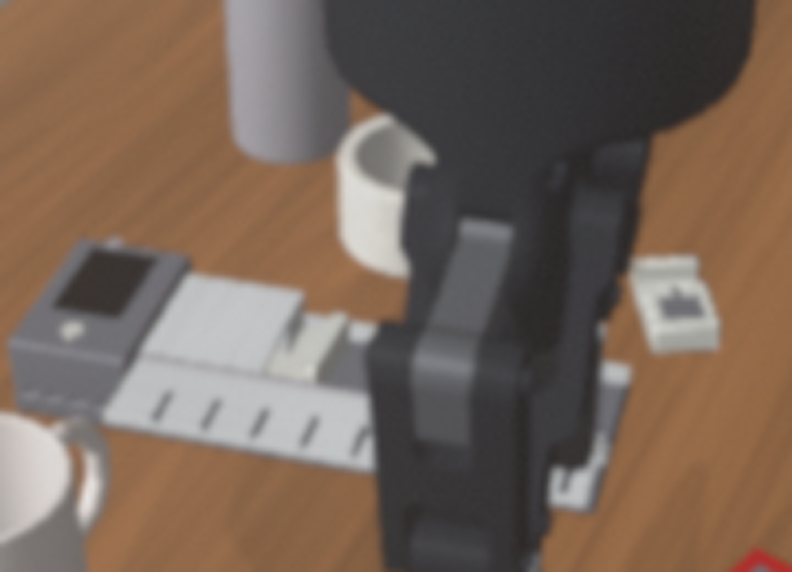

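View pics/top6.png

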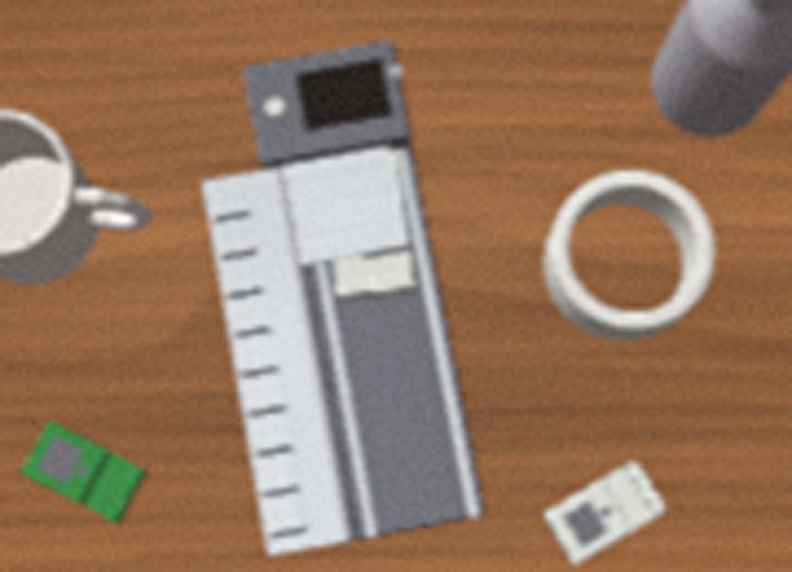

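Run:
```python
from h import *
T=lambda U,V:((U+.5)/4.4-.5+240,(V+.5)/4.4-.5+130)
for p in((337,298),(414,288)):
    P=onz("top",*T(*p),.032); print(np.round(((P[0]+1j*P[1])-O)/Rr*1000,1))
print(current_ft_force(),np.abs(current_dq()).max()); print(sign_off(),current_time())
```

```text
(-20.6+23.1j)
(-23.2-20.6j)
[-0.29956363 -0.52135916 -0.20715368] 0.25764244043697965
the job is handed in; nothing more can be done
the job is handed in; nothing more can be done
```

The logger is in its dock and the flap has snapped shut behind it; I handed the job in at about 14 s of the 37 s allowed.

- **What I did:** One fingertip held the ledge down at about tip z 24 mm (about 6 N) with the flap open. The other pushed the logger along the deck until it met the stop. I gave it a second, firmer push (about 10 N), then backed off slightly and lifted the hand clear.
- **Which logger:** Two white ones were in view in the top picture, at about (327,208) on the dock and (377,246) on the table. I took the one on the dock: it measured about 79 x 44 mm, and the other, about 66 x 37 mm, is the look-alike.
- **Seated home:** At the final push the fingertip face stood at about dock x -20, where the rear face should be when the logger is home. In the last top picture the rear corners measured x -20.6 and -23.2 mm, an average of about -22 against -20. The corner readings are only good to about 2 mm, so I relied on the contact.
- **Flap shut:** The cover plate's front edge is back at its original pixels in the top view. The side view shows only the logger's end wall and a little of its neck outside the lip.
- **Bystanders and hand:** The flask, tape roll and mug look unmoved in the pictures. The hand was well clear and touching nothing, with the wrist force near zero.

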